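# Get out the pellet die from behind the reagents

## Robot

A 6-joint arm with a two-finger parallel gripper is mounted at the origin on a cart in front of the work surface, level with it; the furniture and walls round the work are solid. World frame = base frame: x ahead of the robot, y to its left, z up, the work surface at z = 0. Lengths are in m, angles in degrees, forces in N, time in s.
With the tool pointing down it reaches from about 0.275 to 0.725 m from the base axis. Payload 5.6 kg.
Tool frame: the origin (TCP) lies at the very end of the fingers, on their centre line; the grasp point (between the pads) lies 19 mm behind it; z points along the fingers, y is the line along which they close (so a half turn about z gives the same grasp; the last joint's range is limited). The gripper opens to 85 mm and grips with 20 to 120 N. Pads are 22 mm wide; open, the fingers measure 114 mm over their backs; the gripper's body (76 mm by 85 mm) begins 54 mm behind the grasp point. The pads swing forward as they close: fully open they stand 13 mm farther back than shut.
Start: joints at [-57.032, 14.616, 6.199, 0, -81.583, -16.306], TCP at [0.158, -0.527, 0.231] pointing down, gripper open.
Joint ranges: [-168.99, 168.99], [-69.2, 112.95], [-62.41, 85.93], [-164.36, 98.24], [-168.68, -3.75], [-174.98, 174.98]. Speed limits (degrees/s): [147.25, 147.25, 180, 180, 180, 180].

## Interface

Orientations are given as a 3x3 rotation matrix whose columns are the frame's x, y, z axes.
In Python, from rig import status, viewer, bot, models gives the robot as it stands.
- The arm moves only by the shell command python3 -m handwheel 'ROWS' [OPENING]. ROWS is JSON, a list of rows, each a list of 2 entries, a list of its own where there are three numbers: the shift along the world's x, y, z normalised to -1 to 1, where 1 is 25 mm, then the turn about the world's z normalised to -1 to 1, where 1 is 5 degrees. A call has 1 to 10 rows; each row shifts and turns the commanded pose from where the row before left it; what a row does not reach is not made up. A row lasts 1/12 s, in which the tool goes at most 41.7 mm and 7.16 degrees, less where a joint would pass 70% of its speed; a pose out of reach is approached as far as the arm can. A call with a number of a shift or a turn outside -1 to 1 is refused whole. A call with a gripper value outside its range is refused whole. OPENING is the closure, from -1 (fully open) to 1 (shut), set as the call begins (- or left out, the last holds). The fingers move at their own pace and stop on an object; the grip force is fixed at half the most. Time passes only in rows, so rows that do not move let the fingers close. It gives the time, the measured TCP pose, the force, the opening and the grip force at its end, in the units of the state.
- status.sense(): the state, without advancing time (a new reading comes with each control period).
- viewer.grab_frame(name): name is "scene" or "top"; returns (picture, depth): 400x640x3 uint8, blue, green, red; 400x640 float32, m along the optical axis (not along the pixel's ray), 0 where there is no reading.
- viewer.calibration(name): a dict with "fx", "fy", "cx", "cy" (pixels), "pose" (4x4, takes a point from camera to world coordinates). Camera axes: x right, y down, z forward; pixel columns grow to the right and rows downward; lengths in m; the calibration is good to about 2 mm. A picture is of the moment at which its call begins. calibration takes no time and is no camera call.
- bot.job_done(): hands the job in; it is judged then, once.
Trained networks look in the newest picture that a camera, given by its name, has taken for a name from the list of things; names that differ only in an ending like _2 or _b are one class to them, and where a whole thing is asked for, a point or a joint stands for the part that bears it (a point fixed in the world has none). Each returns a list of dicts, best first, with "confidence" (0 to 1); they miss things now and then, are a little off and sometimes report something else, mostly with a low value. They report only what shows in the picture. A call takes as long as a camera call. They do not tell look-alikes from the thing itself.
- models.silhouettes(camera, target): "pixels" (400x640 bool, what is visible of it).
- models.spot_point(camera, target): "at" ([x, y, z] in m, in world coordinates, good to about 4 mm: a listed point, or the origin of a listed thing).
The state is a dict: "clock": time; "qpos": joint angles; "joint_velocities": joint speeds; "joint_efforts": joint torques, N m; "ee_pos": TCP position; "eef_rot": TCP orientation; "wrist_force": force on the tool from outside, world axes, zero at the start; "ft_torque": the same for the moment, N m; "finger_gap": opening from 0.0 (shut) to 1.0 (fully open); "grasp_force": force on a finger pad.
Only numpy, scipy, OpenCV 4.12 (cv2) and the standard library are available. Lean on these libraries where they do the work, as an engineer would, in place of code of your own. Each camera call takes 0.05 s, during which the arm holds its last target. There are 200 camera calls.

## Task

The two parts of the pellet die, the steel die barrel and its plunger, stand in the white storage tray behind the amber bottle and the white powder jar. First move the bottle and the jar out of the way into the grey side tray, leaving the die parts untouched meanwhile; then set the die barrel upright on the middle of the red square pad and the plunger upright, head down, on the middle of the yellow round pad; last of all put the bottle back on the middle of its blue mat and the jar back on the middle of its green mat. Never tip anything over, and leave the glass beaker where it stands.

Things in the scene. Friction and masses are not known exactly. Their poses are not given: they have to be found in the camera images.
- amber_bottle: Amber glass bottle with blue screw cap, 0.36 kg, loose, standing on the blue mat. Body 70 mm diameter up to 100 mm height, neck 32 mm, cap 36 mm diameter from 126 to 147 mm height (cap is fixed to the bottle; gripping the cap lifts the bottle). Origin: centre of its underside, z up.
- powder_jar: White powder jar with green band and white cap, 0.16 kg, loose, standing on the green mat: 62 mm diameter up to 65 mm height, cap 58 mm diameter up to 83 mm. Origin: centre of its underside, z up. At the start its axis is about 105 mm from the bottle's.
- die_axis (a point): Point on the axis of the steel die barrel (loose, 0.62 kg), at its underside, z up: a round block 52 mm diameter, 52 mm high, with a thin nipple low on its side reaching 44 mm from the axis along this frame's -y. Grip it across x. At the start it stands on the white storage tray's floor behind bottle or jar, with a gap of about 10 mm to it, nipple roughly away from the robot.
- plunger: Steel die plunger (loose, 0.11 kg) standing upright on its head, 67 mm high; 24 mm wide to grip at every height (shank and head act as one 24 mm cylinder). Origin: centre of its underside, z up. At the start it stands in the white storage tray beside the die barrel, about 110 mm from it.
- bottle_mat: Blue round mat, 90 mm diameter, 2 mm thick: the bottle's own place, fixed in the white storage tray (200 x 220 mm, floor 3 mm thick, rim 8 mm above the bench). Origin: centre of its underside, 3 mm above the bench. Its frame is parallel to the tray's: x away from the robot, y along the row of the two mats, which lie 105 mm apart in the tray's nearer half.
- jar_mat: Green round mat, 90 mm diameter, 2 mm thick, fixed in the white storage tray beside the blue one; the jar's own place. Which of the two is on the left varies. Origin: centre of its underside, 3 mm above the bench; axes parallel to the tray's.
- side_tray: Grey side tray, fixed on the bench, 130 mm (its x) by 210 mm (its y), floor 3 mm thick, rim 3 mm wide and 8 mm above the bench. Origin: centre of its underside. Room for the bottle and the jar side by side along its y, e.g. 50 mm either side of the middle.
- die_pad: Red square pad, 80 x 80 mm, 3 mm thick, fixed on the bench: place for the die barrel. Origin: centre of its underside. Behind the pads and the grey tray stands a spectrometer: its pan, rim 75 mm high, begins 540 mm ahead of the robot, its body, 205 mm high, 600 mm ahead; keep clear of both.
- plunger_pad: Yellow round pad, 60 mm diameter, 3 mm thick, fixed on the bench: place for the plunger. Origin: centre of its underside. The red and yellow pads may change places.
- glass_beaker: Small empty glass beaker, 45 mm diameter, 57 mm high, loose, standing to the left of the pads: a bystander, to be left alone. Origin: centre of its underside.
Not all that is in view belongs to the job. Leave any turquoise look-alike of the powder_jar alone.

How it is judged (in metres and radians):
On the way, in this order (a step that is already met when the one before it is completed fails the run):
1. bottle and jar both stand upright and released in the grey side tray, the die parts still where they stood (x of amber_bottle in the frame of side_tray between -0.03 and 0.03 m and y of amber_bottle in the frame of side_tray between -0.07 and 0.07 m and z of each of amber_bottle, powder_jar in the frame of side_tray below 0.007 m and angle between each of amber_bottle, powder_jar's own z axis and vertical below 0.1 rad and x of powder_jar in the frame of side_tray between -0.034 and 0.034 m and y of powder_jar in the frame of side_tray between -0.074 and 0.074 m and contact force between the fingers and amber_bottle below 0.05 N and contact force between the fingers and powder_jar below 0.05 N and distance of each of die_axis, plunger from where it was at the start of the episode below 0.015 m), for 0.2 s.
2. die barrel stands on the red pad and plunger on the yellow pad, while bottle and jar are still in the grey tray (horizontal distance between die_axis and die_pad below 0.013 m and z of die_axis in the frame of die_pad between 0 and 0.007 m and angle between each of die_axis, plunger, amber_bottle, powder_jar's own z axis and vertical below 0.1 rad and horizontal distance between plunger and plunger_pad below 0.013 m and z of plunger in the frame of plunger_pad between 0 and 0.007 m and x of amber_bottle in the frame of side_tray between -0.03 and 0.03 m and y of amber_bottle in the frame of side_tray between -0.07 and 0.07 m and z of each of amber_bottle, powder_jar in the frame of side_tray below 0.007 m and x of powder_jar in the frame of side_tray between -0.034 and 0.034 m and y of powder_jar in the frame of side_tray between -0.074 and 0.074 m), for 0.2 s.
At the end, for the whole second after the job is handed in: Die barrel stands upright on the red pad and plunger upright on the yellow pad, bottle upright on the blue mat and jar upright on the green mat, each with its axis within 13 mm of the centre of its place, all released and at rest (horizontal distance between die_axis and die_pad below 0.013 m and z of die_axis in the frame of die_pad between 0 and 0.007 m and angle between each of die_axis, plunger, amber_bottle, powder_jar's own z axis and vertical below 0.1 rad and horizontal distance between plunger and plunger_pad below 0.013 m and z of plunger in the frame of plunger_pad between 0 and 0.007 m and horizontal distance between amber_bottle and bottle_mat below 0.013 m and z of amber_bottle in the frame of bottle_mat between -0.001 and 0.006 m and horizontal distance between powder_jar and jar_mat below 0.013 m and z of powder_jar in the frame of jar_mat between -0.001 and 0.006 m and contact force between the fingers and amber_bottle below 0.05 N and contact force between the fingers and powder_jar below 0.05 N and contact force between the fingers and plunger below 0.05 N and linear speed of each of amber_bottle, powder_jar, plunger below 0.02 m/s); the robot touches nothing.
It fails at once if bottle, jar, die barrel or plunger tipped over (more than 0.6 rad) (angle between any of amber_bottle, powder_jar, die_axis, plunger's own z axis and vertical above 0.6 rad).
It fails at once if the glass beaker was disturbed (moved more than 20 mm) (distance of glass_beaker from where it was at the start of the episode above 0.02 m).
It also fails if it takes over 125 s, if anything falls off the work surface, if the arm or the gripper's body presses on something with over 40 N, if the wrist force passes 120 N, or if a joint passes its speed limit or range.

## Working session

There is one attempt and no reset: what is moved stays moved. The work goes in short steps, Python scripts to look and compute and a shell command to move; the robot and the scene stay as the last step left them, time stands still between calls to the robot, and variables do not carry over. Pictures are saved under pics/ and viewed, at most 14 in all, crops included, and the job is handed in when it is done.

```bash
ls; mkdir -p pics; cat > h.py <<'E'
import numpy as np, cv2
from rig import status, viewer, bot, models
def world(cam,u,v,d):
    c=viewer.calibration(cam);P=np.array(c["pose"])
    p=np.stack([(u-c["cx"])/c["fx"]*d,(v-c["cy"])/c["fy"]*d,d,np.ones_like(d)])
    return (P@p)[:3]
def pix(cam,p):
    c=viewer.calibration(cam);P=np.linalg.inv(np.array(c["pose"]));q=P@np.append(p,1)
    return round(c["cx"]+c["fx"]*q[0]/q[2]),round(c["cy"]+c["fy"]*q[1]/q[2])
E
python3 - <<'E'
from h import *
for cam in("scene","top"):
    im,d=viewer.grab_frame(cam); cv2.imwrite(f"pics/{cam}0.png",im)
    print(cam,np.round(viewer.calibration(cam)["pose"],2).tolist())
    for n in "amber_bottle powder_jar die_axis plunger bottle_mat jar_mat side_tray die_pad plunger_pad glass_beaker".split():
        for r in models.spot_point(cam,n)[:3]: print(n,np.round(r["at"],3),round(r["confidence"],2),pix(cam,r["at"]))
s=status.sense();print(s["clock"],np.round(s["eef_rot"],3).tolist(),s["finger_gap"])
E
```

```text
pics
scene [[0.56, -0.37, 0.74, -0.69], [-0.83, -0.23, 0.51, -0.79], [-0.02, -0.9, -0.43, 0.77], [0.0, 0.0, 0.0, 1.0]]
powder_jar [ 0.659 -0.341  0.002] 0.73 (444, 230)
powder_jar [ 0.417 -0.389  0.004] 0.67 (429, 270)
die_axis [ 0.495 -0.407  0.004] 0.82 (445, 259)
plunger [ 0.515 -0.288  0.003] 0.57 (410, 245)
bottle_mat [ 0.437 -0.282  0.003] 0.47 (397, 256)
jar_mat [ 0.425 -0.384  0.004] 0.73 (428, 268)
jar_mat [ 0.436 -0.28   0.002] 0.71 (396, 256)
side_tray [0.44  0.062 0.002] 0.71 (301, 226)
top [[-0.03, -0.97, 0.23, 0.24], [-1.0, 0.03, -0.01, 0.07], [0.0, -0.23, -0.97, 1.35], [0.0, 0.0, 0.0, 1.0]]
amber_bottle [ 0.437 -0.28   0.006] 0.74 (436, 230)
powder_jar [ 0.419 -0.384  0.004] 0.74 (471, 235)
powder_jar [ 0.66  -0.346  0.001] 0.72 (450, 159)
die_axis [ 0.491 -0.406  0.004] 0.55 (475, 211)
die_axis [ 0.42  -0.387  0.006] 0.55 (472, 234)
plunger [ 0.515 -0.293  0.003] 0.4 (438, 205)
bottle_mat [ 0.436 -0.286  0.006] 0.6 (438, 230)
jar_mat [ 0.421 -0.389  0.006] 0.57 (472, 234)
side_tray [0.438 0.057 0.   ] 0.78 (325, 234)
die_pad [ 0.462  0.282 -0.001] 0.88 (251, 228)
plunger_pad [0.419 0.39  0.002] 0.6 (215, 243)
glass_beaker [ 0.506  0.53  -0.005] 0.68 (170, 217)
glass_beaker [0.421 0.39  0.002] 0.52 (214, 243)
glass_beaker [ 0.437 -0.278  0.003] 0.48 (435, 230)
1.1 [[-0.958, -0.287, 0.0], [-0.287, 0.958, -0.0], [-0.0, -0.0, -1.0]] 1.000518551525617
```

```bash
python3 - <<'E'
import cv2
a=cv2.imread("pics/top0.png")[130:290,140:540];cv2.imwrite("pics/t1.png",cv2.resize(a,(800,320)))
E
```

```text
(no output)
```

View pics/scene0.png

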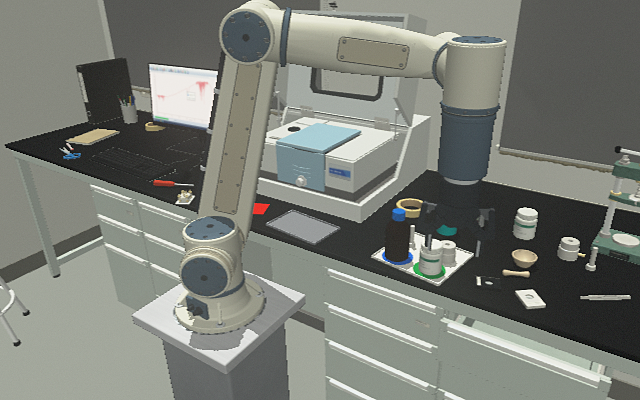

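```bash
python3 - <<'E'
from h import *
# refine with depth: rings, tray edges
T=[viewer.grab_frame("top") for _ in range(3)]
im=T[0][0]; d=np.median([t[1] for t in T],0)
v,u=np.mgrid[:400,:640]; W=world("top",u.ravel(),v.ravel(),d.ravel()).reshape(3,400,640)
ok=d>0; X,Y,Z=W
def fit(name,cx,cy,r,zlo,zhi):
    m=ok&(np.hypot(X-cx,Y-cy)<r)&(Z>zlo)&(Z<zhi)
    pts=np.stack([X[m],Y[m]],1).astype(np.float32)
    if len(pts)>4:
        c,rr=cv2.minEnclosingCircle(pts); print(name,len(pts),"mean",pts.mean(0).round(4),"circ",np.round(c,4),round(rr,4),"z",Z[m].mean().round(4))
fit("bottlecap",.437,-.281,.05,.138,.155)
fit("jarcap",.42,-.387,.05,.075,.09)
fit("die",.493,-.406,.045,.046,.06)
fit("plunger",.515,-.29,.03,.06,.075)
fit("beaker",.506,.53,.04,.05,.065)
hsv=cv2.cvtColor(im,cv2.COLOR_BGR2HSV);H,S,V=[hsv[...,i].astype(int) for i in range(3)]
for n,m,c in (("red",((H<8)|(H>172))&(S>120),(.462,.282)),("yel",(H>18)&(H<36)&(S>100),(.42,.39))):
    m=m&ok&(np.hypot(X-c[0],Y-c[1])<.08)
    p=np.stack([X[m],Y[m]],1).astype(np.float32); print(n,m.sum(),p.mean(0),cv2.minAreaRect(p))
for r in models.silhouettes("top","side_tray")[:1]:
    m=r["pixels"]&ok; p=np.stack([X[m],Y[m]],1).astype(np.float32);print("tray",cv2.minAreaRect(p),p.mean(0))
print("white floor z near tray",np.median(Z[ok&(np.hypot(X-.44,Y-.06)<.03)]), "bench z", np.median(Z[ok&(np.hypot(X-.35,Y-.2)<.02)]))
E
```

```text
bottlecap 149 mean [ 0.4327 -0.2787] circ [ 0.433  -0.2803] 0.0182 z 0.1516
jarcap 292 mean [ 0.4183 -0.3859] circ [ 0.42   -0.3875] 0.0289 z 0.0871
die 194 mean [ 0.4929 -0.4049] circ [ 0.4935 -0.4056] 0.0235 z 0.0538
plunger 19 mean [ 0.5147 -0.2895] circ [ 0.5142 -0.2896] 0.006 z 0.069
beaker 61 mean [0.5105 0.5304] circ [0.5084 0.5279] 0.023 z 0.0557
red 768 [0.46202803 0.28096607] ((0.4629095196723938, 0.2816915214061737), (0.08572518080472946, 0.08470283448696136), 22.777875900268555)
yel 361 [0.42298332 0.387922  ] ((0.42341411113739014, 0.3881089985370636), (0.062139347195625305, 0.06140481308102608), 88.35441589355469)
tray ((0.4394672214984894, 0.05867310240864754), (0.20998917520046234, 0.13132095336914062), 84.029052734375) [0.43919536 0.05830378]
white floor z near tray 0.003225926175253857 bench z -0.003115124065214969
```

View pics/t1.png

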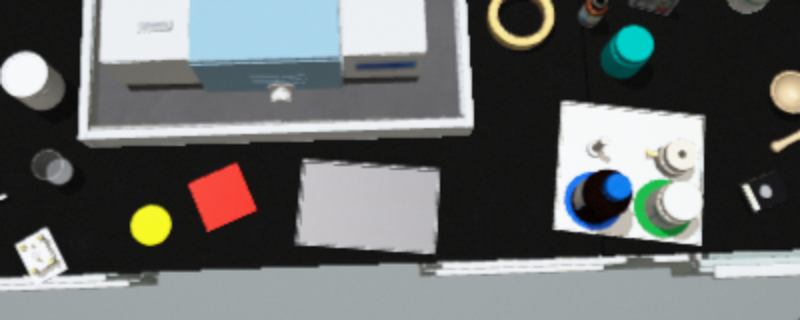

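The scene shows the bottle at (397,250), the jar at (428,262), the grey tray at (302,227), and the look-alike behind at (447,230). In the top crop the die barrel is at (675,155) behind the jar, and the plunger at (597,148) behind the bottle. Red pad (222,197), yellow pad (150,225), beaker (52,168). I'll zoom in on the die's nipple and move to above the bottle.

```bash
python3 - <<'E'
import cv2
a=cv2.imread("pics/top0.png")[175:255,410:500];cv2.imwrite("pics/t2.png",cv2.resize(a,None,fx=6,fy=6,interpolation=cv2.INTER_CUBIC))
E
# TCP .158,-.527,.231 -> .433,-.280,.231, yaw 16.7 -> -7
python3 -m handwheel '[[[1,0.9,0],-0.5],[[1,0.9,0],-0.5],[[1,0.9,0],-0.5],[[1,0.9,0],-0.5],[[1,0.9,0],-0.5],[[1,0.9,0],-0.5],[[1,0.9,0],-0.5],[[1,0.9,0],-0.5],[[1,0.9,0],-0.4],[[1,0.9,0],-0.4]]' -1
python3 -m handwheel '[[[1,0.88,0],0],[[0,0,0],0],[[0,0,0],0]]'
```

```text
clock: 2.13
ee_pos: [0.4087, -0.3006, 0.2315]
eef_rot: [[-0.992, 0.129, 0.0], [0.129, 0.992, -0.0], [-0.0, -0.0, -1.0]]
wrist_force: [0.4, -0.6, 0.6]
finger_gap: 0.999
grasp_force: 0.0
clock: 2.38
ee_pos: [0.4337, -0.2788, 0.231]
eef_rot: [[-0.992, 0.125, -0.0], [0.125, 0.992, 0.0], [0.0, 0.0, -1.0]]
wrist_force: [-0.4, -0.8, -0.1]
finger_gap: 1.005
grasp_force: 0.0
```

View pics/t2.png

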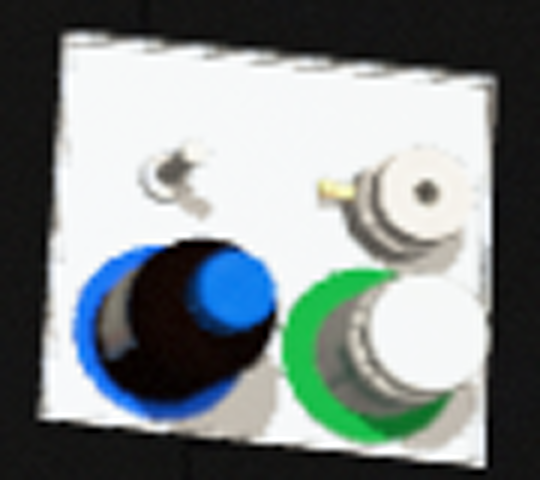

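The zoom shows the die's brass nipple at (325,190), pointing image-left (world +y), so the die should be gripped along world x. Next: grip the bottle cap.

```bash

python3 -m handwheel '[[[0,-0.04,-0.9],0],[[0,0,-0.9],0],[[0,0,-0.9],0],[[0,0,-0.9],0],[[0,0,-0.6],0],[[0,0,-0.2],0],[[0,0,0],0]]'|head -2
python3 -m handwheel '[[[0,0,0],0],[[0,0,0],0],[[0,0,0],0],[[0,0,0],0],[[0,0,0],0],[[0,0,0],0],[[0,0,0],0],[[0,0,0],0]]' 1
python3 -m handwheel '[[[0,0,0.4],0],[[0,0,0.8],0],[[0,0,0.8],0],[[0,0,0],0]]'
```

```text
clock: 2.97
ee_pos: [0.4314, -0.2813, 0.1203]
clock: 3.63
ee_pos: [0.4334, -0.2811, 0.1224]
eef_rot: [[-0.992, 0.127, 0.002], [0.127, 0.992, -0.001], [-0.002, -0.001, -1.0]]
wrist_force: [-0.7, 2.2, 6.0]
finger_gap: 0.413
grasp_force: 59.5
clock: 3.97
ee_pos: [0.4343, -0.282, 0.1753]
eef_rot: [[-0.992, 0.127, 0.005], [0.127, 0.992, -0.003], [-0.006, -0.003, -1.0]]
wrist_force: [1.0, -0.4, -1.7]
finger_gap: 0.412
grasp_force: 60.3
```

```bash

python3 -m handwheel '[[[0,0.3,0.4],0],[[0.05,0.6,0.4],0],[[0.05,0.9,0],0],[[0.05,0.9,0],0],[[0.05,0.9,0],0],[[0.05,0.9,0],0],[[0.05,0.9,0],0],[[0.05,0.9,0],0],[[0.05,0.9,0],0],[[0.05,0.9,0],0]]'|head -2
python3 -m handwheel '[[[0,0.9,0],0],[[0,0.9,0],0],[[0,0.9,0],0],[[0,0.9,0],0],[[0,0.9,0],0],[[0,0.9,0],0],[[0,0.9,0],0],[[0,0.8,0],0],[[0,0.5,0],0],[[0,0.1,0],0]]'|head -2
python3 -m handwheel '[[[0,0,0],0],[[0,0,0],0],[[0,0,0],0]]'
python3 - <<'E'
from h import *
im,d=viewer.grab_frame("top");cv2.imwrite("pics/t3.png",cv2.resize(im[130:290,300:540],(720,480)))
E
```

```text
clock: 4.8
ee_pos: [0.4429, -0.0769, 0.1907]
clock: 5.63
ee_pos: [0.4433, 0.1157, 0.1907]
clock: 5.88
ee_pos: [0.4438, 0.1133, 0.1912]
eef_rot: [[-0.992, 0.129, -0.0], [0.129, 0.992, -0.0], [0.0, -0.0, -1.0]]
wrist_force: [0.2, 0.2, -2.6]
finger_gap: 0.409
grasp_force: 60.5
```

View pics/t3.png

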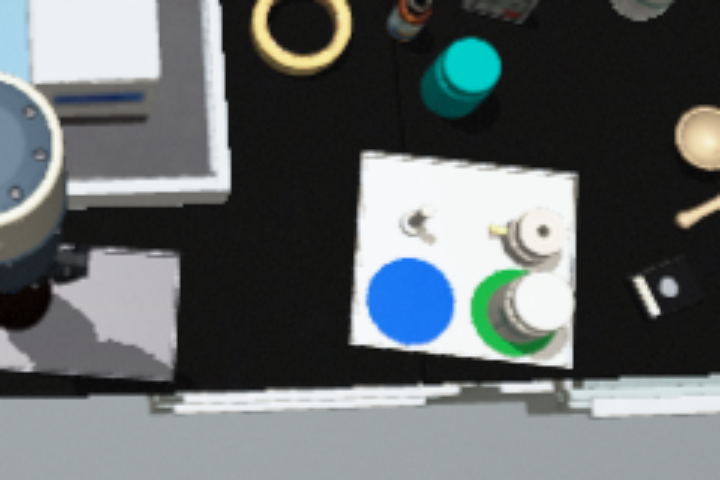

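Bottle is held over the grey tray and the blue mat is clear at (410,300). Lowering, releasing, and going back towards the jar.

```bash

python3 -m handwheel '[[[0,-0.04,-0.6],0],[[0,0,-0.7],0],[[0,0,-0.6],0],[[0,0,-0.4],0],[[0,0,-0.3],0],[[0,0,-0.2],0],[[0,0,-0.04],0],[[0,0,0],0],[[0,0,0],0]]'
python3 -m handwheel '[[[0,0,0],0],[[0,0,0],0],[[0,0,0],0],[[0,0,0],0],[[0,0,0],0]]' -1
python3 -m handwheel '[[[0,0,0.4],0],[[0,0,0.8],0],[[0,0,0.8],0],[[0,0,0.8],0],[[0,0,0],0]]'|head -2
python3 - <<'E'
from h import *
im,d=viewer.grab_frame("top")
v,u=np.mgrid[:400,:640]; X,Y,Z=world("top",u.ravel(),v.ravel(),d.ravel()).reshape(3,400,640);ok=d>0
hsv=cv2.cvtColor(im,cv2.COLOR_BGR2HSV);H,S,V=[hsv[...,i].astype(int) for i in range(3)]
m=ok&(H>100)&(H<125)&(S>120)&(np.hypot(X-.437,Y+.281)<.07)
p=np.stack([X[m],Y[m]],1).astype(np.float32);print("blue",m.sum(),p.mean(0),cv2.minEnclosingCircle(p),Z[m].mean())
m=ok&(np.hypot(X-.445,Y-.11)<.05)&(Z>.135)&(Z<.155);p=np.stack([X[m],Y[m]],1).astype(np.float32);print("cap",m.sum(),cv2.minEnclosingCircle(p) if m.sum() else 0)
E
```

```text
clock: 6.68
ee_pos: [0.4442, 0.1132, 0.1207]
eef_rot: [[-0.992, 0.128, 0.001], [0.128, 0.992, 0.0], [-0.001, 0.001, -1.0]]
wrist_force: [-0.8, 0.4, -3.1]
finger_gap: 0.408
grasp_force: 60.5
clock: 7.1
ee_pos: [0.4442, 0.1132, 0.1206]
eef_rot: [[-0.992, 0.128, 0.001], [0.128, 0.992, 0.0], [-0.001, 0.0, -1.0]]
wrist_force: [0.1, -0.2, 0.4]
finger_gap: 1.001
grasp_force: 0.0
clock: 7.52
ee_pos: [0.4462, 0.1138, 0.1945]
blue 650 [ 0.43680185 -0.2811305 ] ((0.4377337694168091, -0.28132933378219604), 0.044559139758348465) 0.005314392336208179
cap 50 ((0.43963557481765747, 0.11407099664211273), 0.01673509180545807)
```

```bash

python3 -m handwheel '[[[-0.05,-1,0],0],[[-0.05,-1,0],0],[[-0.05,-1,0],0],[[-0.05,-1,0],0],[[-0.05,-1,0],0],[[-0.05,-1,0],0],[[-0.05,-1,0],0],[[-0.05,-1,0],0],[[-0.05,-1,0],0],[[-0.05,-1,0],0]]'|head -2
python3 -m handwheel '[[[-0.05,-1,-0.2],0],[[-0.05,-1,-0.2],0],[[-0.05,-1,-0.2],0],[[-0.05,-1,-0.2],0],[[-0.05,-1,-0.2],0],[[-0.05,-1,-0.2],0],[[-0.05,-1,-0.2],0],[[-0.05,-1,0],0],[[-0.05,-1,0],0],[[-0.05,-1,0],0]]'|head -2
python3 -m handwheel '[[[0,0,0],0],[[0,0,0],0]]'|head -3
python3 - <<'E'
from h import *
for c in("top","scene"):
    viewer.grab_frame(c)
    for n in("amber_bottle","powder_jar","side_tray","die_axis"):
        for r in models.spot_point(c,n)[:2]: print(c,n,np.round(r["at"],4),round(r["confidence"],2))
E
```

```text
clock: 8.4
ee_pos: [0.4308, -0.138, 0.1896]
clock: 9.23
ee_pos: [0.4183, -0.3878, 0.1541]
clock: 9.4
ee_pos: [0.4182, -0.3875, 0.1539]
eef_rot: [[-0.992, 0.13, -0.002], [0.13, 0.992, 0.001], [0.002, 0.001, -1.0]]
top amber_bottle [ 0.4454  0.1144 -0.0014] 0.92
top powder_jar [ 0.6588 -0.3448 -0.0026] 0.5
top side_tray [0.4356 0.056  0.0014] 0.62
scene amber_bottle [0.4457 0.1118 0.0025] 0.77
scene powder_jar [ 0.4185 -0.3885  0.0038] 0.9
scene powder_jar [ 0.6593 -0.3434  0.005 ] 0.82
scene die_axis [ 0.4947 -0.4046  0.0026] 0.59
```

```bash

python3 -m handwheel '[[[0.02,0,-0.7],0],[[0,0,-0.8],0],[[0,0,-0.8],0],[[0,0,-0.8],0],[[0,0,-0.8],0],[[0,0,-0.6],0],[[0,0,-0.4],0],[[0,0,-0.06],0],[[0,0,0],0]]'
python3 -m handwheel '[[[0,0,0],0],[[0,0,0],0],[[0,0,0],0],[[0,0,0],0],[[0,0,0],0],[[0,0,0],0]]' 1
python3 -m handwheel '[[[0,0,0.4],0],[[0,0,0.8],0],[[0,0,0.8],0],[[0,0,0.8],0],[[0,0,0],0]]'
```

```text
clock: 10.65
ee_pos: [0.4194, -0.3869, 0.0312]
eef_rot: [[-0.992, 0.127, -0.001], [0.127, 0.992, 0.0], [0.001, 0.0, -1.0]]
wrist_force: [0.8, -0.3, 0.6]
finger_gap: 0.999
grasp_force: 0.0
clock: 11.15
ee_pos: [0.4205, -0.3875, 0.0329]
eef_rot: [[-0.992, 0.127, 0.003], [0.127, 0.992, -0.002], [-0.003, -0.001, -1.0]]
wrist_force: [-0.1, 1.2, 5.7]
finger_gap: 0.711
grasp_force: 65.3
clock: 11.57
ee_pos: [0.4212, -0.3885, 0.1061]
eef_rot: [[-0.992, 0.127, 0.006], [0.127, 0.992, -0.005], [-0.006, -0.004, -1.0]]
wrist_force: [0.5, -0.3, -0.2]
finger_gap: 0.71
grasp_force: 65.3
```

```bash

python3 -m handwheel '[[[0,0.4,0],0],[[0.05,0.7,0],0],[[0.05,0.9,0],0],[[0.05,0.9,0],0],[[0.05,0.9,0],0],[[0.05,0.9,0],0],[[0.05,0.9,0],0],[[0.05,0.9,0],0],[[0.05,0.9,0],0],[[0.05,0.9,0],0]]'|head -2
python3 -m handwheel '[[[0.05,0.9,0],0],[[0.05,0.9,0],0],[[0,0.9,0],0],[[0,0.9,0],0],[[0,0.9,0],0],[[0,0.9,0],0],[[0,0.9,0],0],[[0,0.7,0],0],[[0,0.4,0],0],[[0,0.12,0],0]]'|head -2
python3 -m handwheel '[[[0,0,0],0],[[0,0,0],0],[[0,0,0],0]]'
python3 - <<'E'
from h import *
im,d=viewer.grab_frame("top");cv2.imwrite("pics/t4.png",cv2.resize(im[130:290,260:540],(800,457)))
E
```

```text
clock: 12.4
ee_pos: [0.4294, -0.1777, 0.1003]
clock: 13.23
ee_pos: [0.4323, 0.0098, 0.1006]
clock: 13.48
ee_pos: [0.4329, 0.0079, 0.101]
eef_rot: [[-0.992, 0.129, -0.001], [0.129, 0.992, -0.0], [0.001, -0.0, -1.0]]
wrist_force: [0.2, 0.3, -1.6]
finger_gap: 0.708
grasp_force: 65.4
```

View pics/t4.png

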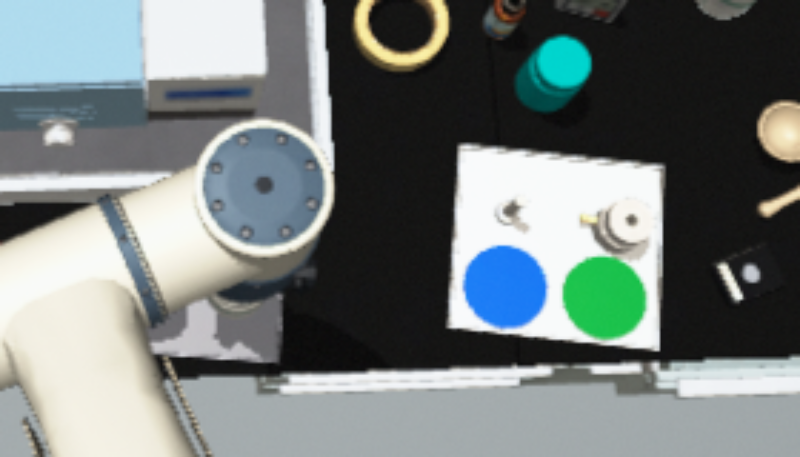

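Green mat is now clear at (605,298), and the die and plunger are unmoved. Lowering the jar into the grey tray.

```bash

python3 -m handwheel '[[[0,0,-0.5],0],[[0,0,-0.7],0],[[0,0,-0.6],0],[[0,0,-0.4],0],[[0,0,-0.3],0],[[0,0,-0.2],0],[[0,0,-0.1],0],[[0,0,0],0],[[0,0,0],0]]'
python3 -m handwheel '[[[0,0,0],0],[[0,0,0],0],[[0,0,0],0],[[0,0,0],0],[[0,0,0],0]]' -1
python3 -m handwheel '[[[0,0,0.5],0],[[0,0,0.9],0],[[0,0,0.9],0],[[0,0,0.9],0],[[0,0,0.9],0],[[0,-0.5,0.5],0],[[0,-1,0],0],[[0,-1,0],0],[[0,-1,0],0],[[0,-1,0],0]]'|head -2
python3 -m handwheel '[[[0,-1,0],0],[[0,-1,0],0],[[0,-1,0],0],[[0,-1,0],0],[[0,0,0],0]]'|head -2
python3 - <<'E'
from h import *
im,d=viewer.grab_frame("top")
v,u=np.mgrid[:400,:640]; X,Y,Z=world("top",u.ravel(),v.ravel(),d.ravel()).reshape(3,400,640);ok=d>0
hsv=cv2.cvtColor(im,cv2.COLOR_BGR2HSV);H,S,V=[hsv[...,i].astype(int) for i in range(3)]
m=ok&(H>50)&(H<85)&(S>120)&(np.hypot(X-.42,Y+.388)<.07)
p=np.stack([X[m],Y[m]],1).astype(np.float32);print("green",m.sum(),p.mean(0),cv2.minEnclosingCircle(p),Z[m].mean())
m=ok&(S>90)&(H>12)&(H<35)&(V>80)&(np.hypot(X-.493,Y+.37)<.025)
print("nipple",m.sum(),X[m].mean(),Y[m].mean(),Z[m].mean())
for c in("top","scene"):
    viewer.grab_frame(c)
    for n in("amber_bottle","powder_jar","die_axis","plunger"):
        for r in models.spot_point(c,n)[:2]: print(c,n,np.round(r["at"],4),round(r["confidence"],2))
E
```

```text
clock: 14.28
ee_pos: [0.4337, 0.0086, 0.0317]
eef_rot: [[-0.992, 0.128, 0.001], [0.128, 0.992, 0.0], [-0.001, 0.0, -1.0]]
wrist_force: [0.4, -0.1, -1.5]
finger_gap: 0.712
grasp_force: 65.6
clock: 14.7
ee_pos: [0.4333, 0.0085, 0.0315]
eef_rot: [[-0.992, 0.128, 0.0], [0.128, 0.992, -0.0], [-0.0, -0.0, -1.0]]
wrist_force: [0.2, -1.1, 1.0]
finger_gap: 1.001
grasp_force: 0.0
clock: 15.53
ee_pos: [0.4332, -0.1048, 0.1465]
clock: 15.95
ee_pos: [0.4331, -0.2069, 0.1461]
green 640 [ 0.42134672 -0.3851153 ] ((0.4214811325073242, -0.38493937253952026), 0.04407189413905144) 0.005184054916422762
nipple 0 nan nan nan
top amber_bottle [0.4465 0.1161 0.0016] 0.83
top powder_jar [0.4339 0.011  0.0052] 0.68
top powder_jar [ 0.6589 -0.3452 -0.0011] 0.67
top die_axis [ 0.4903 -0.4051  0.0017] 0.62
scene amber_bottle [0.4438 0.1121 0.0012] 0.94
scene powder_jar [0.4329 0.0068 0.0013] 0.85
scene powder_jar [ 0.6595 -0.3416  0.0018] 0.85
scene die_axis [ 0.4907 -0.4079  0.0039] 0.56
scene die_axis [0.4343 0.0089 0.002 ] 0.39
scene plunger [ 0.5146 -0.2905  0.0008] 0.69<stdin>:8: RuntimeWarning: Mean of empty slice.
  ret = ret.dtype.type(ret / rcount)
```

```bash
python3 - <<'E'
from h import *
print(np.round(status.sense()["qpos"],1))
c=viewer.calibration("top");P=np.array(c["pose"])
for u,v in((464.2,206.7),(410+350/6,175+191/6)):
    r=P[:3,:3]@[(u-c["cx"])/c["fx"],(v-c["cy"])/c["fy"],1]; o=P[:3,3]
    t=(.018-o[2])/r[2]; print((o+t*r).round(4))
E
python3 -m handwheel '[[[0.3,-0.9,0],1],[[0.3,-0.9,0],1],[[0.3,-0.9,0],1],[[0.3,-0.9,0],1],[[0.3,-0.9,0],1],[[0.3,-0.9,0],1],[[0.3,-0.9,0],1],[[0.28,-0.9,0],1],[[0,-0.75,0],1],[[0,0,0],1]]'|head -2
python3 -m handwheel '[[[0,0,0],1],[[0,0,0],1],[[0,0,0],1],[[0,0,0],1],[[0,0,0],1],[[0,0,0],1],[[0,0,0],1],[[0,0,0],1],[[0,0,0],0],[[0,0,0],0]]'|head -4
```

```text
[ -6.3   9.2 -13.4  -0.  -67.4 -91. ]
[ 0.5031 -0.3688  0.018 ]
[ 0.5023 -0.3813  0.018 ]
clock: 17.33
ee_pos: [0.4925, -0.4054, 0.1452]
clock: 18.17
ee_pos: [0.4928, -0.4025, 0.1462]
eef_rot: [[-0.13, -0.992, -0.0], [-0.992, 0.13, 0.0], [-0.0, 0.0, -1.0]]
wrist_force: [-0.1, -1.1, 0.1]
```

```bash

python3 -m handwheel '[[[0,-0.12,-0.7],0],[[0,0,-0.8],0],[[0,0,-0.8],0],[[0,0,-0.8],0],[[0,0,-0.8],0],[[0,0,-0.6],0],[[0,0,-0.4],0],[[0,0,-0.2],0],[[0,0,0],0]]'
python3 -m handwheel '[[[0,0,0],0],[[0,0,0],0],[[0,0,0],0],[[0,0,0],0],[[0,0,0],0],[[0,0,0],0],[[0,0,0],0]]' 1
python3 -m handwheel '[[[0,0,0.4],0],[[0,0,0.8],0],[[0,0,0.8],0],[[0,0,0.8],0],[[0,0,0.6],0],[[0,0,0],0],[[0,0,0],0]]'
```

```text
clock: 18.92
ee_pos: [0.4923, -0.4054, 0.0178]
eef_rot: [[-0.129, -0.992, -0.002], [-0.992, 0.129, 0.001], [-0.001, 0.002, -1.0]]
wrist_force: [-0.9, 0.5, 0.4]
finger_gap: 1.0
grasp_force: 0.0
clock: 19.5
ee_pos: [0.4939, -0.4062, 0.0204]
eef_rot: [[-0.127, -0.992, 0.003], [-0.992, 0.127, -0.002], [0.001, -0.003, -1.0]]
wrist_force: [1.4, 0.6, 5.6]
finger_gap: 0.59
grasp_force: 63.7
clock: 20.08
ee_pos: [0.4922, -0.405, 0.1029]
eef_rot: [[-0.128, -0.992, -0.001], [-0.992, 0.128, 0.002], [-0.002, 0.001, -1.0]]
wrist_force: [-0.0, 0.7, -8.1]
finger_gap: 0.593
grasp_force: 64.2
```

```bash

python3 -m handwheel '[[[0,0.3,0.7],0],[[0,0.6,0.9],0],[[-0.12,0.9,0.9],0],[[-0.12,0.9,0.9],0],[[-0.12,1,0.6],0],[[-0.12,1,0],0],[[-0.12,1,0],0],[[-0.12,1,0],0],[[-0.12,1,0],0],[[-0.12,1,0],0]]'|head -2
python3 -m handwheel '[[[-0.12,1,0],0],[[-0.12,1,0],0],[[0,1,0],0],[[0,1,0],0],[[0,1,0],0],[[0,1,0],0],[[0,1,0],0],[[0,1,0],0],[[0,1,0],0],[[0,1,0],0]]'|head -2
python3 -m handwheel '[[[0,1,0],0],[[0,1,0],0],[[0,1,0],0],[[0,1,0],0],[[0,1,0],0],[[0,1,0],0],[[0,1,0],0],[[0,0.9,0],0],[[0,0.5,0],0],[[0,0.3,0],0]]'|head -2
python3 -m handwheel '[[[0,0,0],0],[[0,0,0],0],[[0,0,0],0]]'
```

```text
clock: 20.92
ee_pos: [0.4668, -0.1864, 0.2011]
clock: 21.75
ee_pos: [0.4608, 0.0628, 0.2014]
clock: 22.58
ee_pos: [0.4615, 0.2802, 0.2013]
clock: 22.83
ee_pos: [0.4625, 0.2782, 0.2033]
eef_rot: [[-0.128, -0.992, -0.001], [-0.992, 0.128, -0.001], [0.001, 0.001, -1.0]]
wrist_force: [-0.1, -0.6, -7.2]
finger_gap: 0.594
grasp_force: 64.8
```

```bash

python3 -m handwheel '[[[0,0.12,-0.6],0],[[0,0,-0.9],0],[[0,0,-0.9],0],[[0,0,-0.9],0],[[0,0,-0.9],0],[[0,0,-0.9],0],[[0,0,-0.8],0],[[0,0,-0.6],0],[[0,0,-0.3],0],[[0,0,-0.2],0]]'|head -2
python3 -m handwheel '[[[0,0,-0.15],0],[[0,0,-0.1],0],[[0,0,-0.06],0],[[0,0,0],0],[[0,0,0],0]]'
```

```text
clock: 23.67
ee_pos: [0.4626, 0.2812, 0.0281]
clock: 24.08
ee_pos: [0.463, 0.2826, 0.0216]
eef_rot: [[-0.128, -0.992, 0.001], [-0.992, 0.128, 0.001], [-0.001, -0.001, -1.0]]
wrist_force: [-0.1, 0.1, -7.8]
finger_gap: 0.592
grasp_force: 64.9
```

```bash

python3 -m handwheel '[[[0,0,-0.05],0],[[0,0,0],0],[[0,0,0],0]]'|head -4
python3 -m handwheel '[[[0,0,0],0],[[0,0,0],0],[[0,0,0],0],[[0,0,0],0],[[0,0,0],0]]' -1
python3 -m handwheel '[[[0,0,0.5],0],[[0,0,0.9],0],[[0,0,0.9],0],[[0,0,0.9],0],[[0,0,0.9],0],[[0,-0.5,0.9],-1],[[0,-0.8,0.9],-1],[[0,-1,0.9],-1],[[0,-1,0],-1],[[0,-1,0],-1]]'|head -2
python3 -m handwheel '[[[0,-1,0],-1],[[0,-1,0],-1],[[0,-1,0],-1],[[0,-1,0],-1],[[0,-1,0],-1],[[0,-1,0],-1],[[0.2,-1,0],-1],[[0.2,-1,0],-1],[[0.2,-1,0],-1],[[0.2,-1,0],-1]]'|head -2
python3 - <<'E'
from h import *
for c in("top","scene"):
    im,d=viewer.grab_frame(c); 
    for n in("die_axis","die_pad","plunger","plunger_pad"):
        for r in models.spot_point(c,n)[:2]: print(c,n,np.round(r["at"],4),round(r["confidence"],2))
    if c=="top":
        cv2.imwrite("pics/t5.png",cv2.resize(im[150:270,150:390],(800,400)))
        v,u=np.mgrid[:400,:640]; X,Y,Z=world("top",u.ravel(),v.ravel(),d.ravel()).reshape(3,400,640)
        m=(d>0)&(np.hypot(X-.4625,Y-.2815)<.045)&(Z>.046)&(Z<.06);p=np.stack([X[m],Y[m]],1).astype(np.float32);print("die top",m.sum(),cv2.minEnclosingCircle(p),p.mean(0))
E
```

```text
clock: 24.33
ee_pos: [0.4632, 0.2829, 0.0204]
eef_rot: [[-0.127, -0.992, 0.001], [-0.992, 0.127, 0.001], [-0.001, -0.001, -1.0]]
wrist_force: [-0.5, 0.8, -4.9]
clock: 24.75
ee_pos: [0.463, 0.2825, 0.0202]
eef_rot: [[-0.128, -0.992, 0.001], [-0.992, 0.128, 0.0], [-0.001, -0.001, -1.0]]
wrist_force: [-0.2, -1.0, -0.7]
finger_gap: 0.997
grasp_force: 0.0
clock: 25.58
ee_pos: [0.4634, 0.1744, 0.1917]
clock: 26.42
ee_pos: [0.4828, -0.0765, 0.1901]
top die_pad [0.4644 0.2839 0.0011] 0.84
top plunger [ 0.5165 -0.2896  0.0051] 0.53
top plunger_pad [0.423  0.3898 0.001 ] 0.8
die top 189 ((0.46321892738342285, 0.2817970812320709), 0.023808041587471962) [0.46290046 0.2817941 ]
scene die_axis [ 4.619e-01  2.811e-01 -1.000e-04] 0.72
scene die_pad [ 0.4616  0.2807 -0.0024] 0.61
scene plunger [ 5.149e-01 -2.927e-01  5.000e-04] 0.64
scene plunger [0.4375 0.0614 0.0014] 0.24
scene plunger_pad [ 0.426   0.3849 -0.0015] 0.56
scene plunger_pad [ 0.4394 -0.2802  0.0014] 0.2
```

View pics/t5.png

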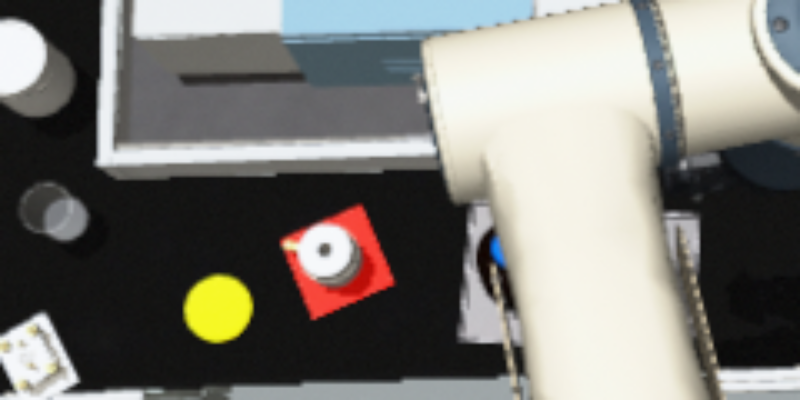

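Die is centred on the red pad (325,255), nipple to the left. Now the plunger.

```bash

python3 -m handwheel '[[[0.15,-1,0],-0.3],[[0.15,-1,0],-0.3],[[0.15,-1,0],-0.3],[[0.15,-1,0],-0.3],[[0.15,-1,0],-0.3],[[0.15,-1,-0.5],0],[[0.15,-1,-0.8],0],[[0.15,-1,-0.8],0],[[0,-0.5,0],0],[[0,0,0],0]]'|head -2
python3 -m handwheel '[[[0,0,0],0],[[0,0,0],0]]'|head -3
```

```text
clock: 27.75
ee_pos: [0.5119, -0.2892, 0.1358]
clock: 27.92
ee_pos: [0.5134, -0.287, 0.1385]
eef_rot: [[-1.0, -0.004, 0.002], [-0.004, 1.0, -0.001], [-0.002, -0.001, -1.0]]
```

```bash

python3 -m handwheel '[[[0.05,-0.12,-0.6],0],[[0,0,-0.8],0],[[0,0,-0.8],0],[[0,0,-0.8],0],[[0,0,-0.7],0],[[0,0,-0.5],0],[[0,0,-0.3],0],[[0,0,-0.04],0],[[0,0,0],0]]'|head -3
python3 -m handwheel '[[[0,0,0],0],[[0,0,0],0],[[0,0,0],0],[[0,0,0],0],[[0,0,0],0],[[0,0,0],0],[[0,0,0],0],[[0,0,0],0]]' 1
python3 -m handwheel '[[[0,0,0.4],0],[[0,0,0.8],0],[[0,0,0.9],0],[[0,0,0.9],0],[[0,0,0.9],0],[[0,0,0.9],0],[[0,0,0.9],0],[[0,0,0.9],0],[[0,0,0],0],[[0,0,0],0]]'
```

```text
clock: 28.67
ee_pos: [0.5146, -0.2902, 0.0246]
eef_rot: [[-1.0, -0.004, 0.001], [-0.004, 1.0, -0.0], [-0.001, -0.0, -1.0]]
clock: 29.33
ee_pos: [0.5142, -0.2908, 0.0243]
eef_rot: [[-1.0, -0.003, 0.001], [-0.003, 1.0, -0.0], [-0.001, -0.0, -1.0]]
wrist_force: [-0.3, 1.2, 3.3]
finger_gap: 0.263
grasp_force: 58.6
clock: 30.17
ee_pos: [0.5144, -0.2908, 0.1904]
eef_rot: [[-1.0, -0.003, 0.003], [-0.003, 1.0, -0.001], [-0.003, -0.001, -1.0]]
wrist_force: [0.4, -0.0, -1.6]
finger_gap: 0.268
grasp_force: 58.8
```

```bash

python3 -m handwheel '[[[-0.2,0.3,0.1],0],[[-0.3,0.6,0.1],0],[[-0.3,0.9,0.1],0],[[-0.3,1,0.1],0],[[-0.3,1,0],0],[[-0.3,1,0],0],[[-0.3,1,0],0],[[-0.3,1,0],0],[[-0.3,1,0],0],[[-0.3,1,0],0]]'|head -2
python3 -m handwheel '[[[-0.1,1,0],0],[[-0.1,1,0],0],[[-0.1,1,0],0],[[-0.1,1,0],0],[[-0.1,1,0],0],[[-0.1,1,0],0],[[-0.1,1,0],0],[[0,1,0],0],[[0,1,0],0],[[0,1,0],0]]'|head -2
python3 -m handwheel '[[[0,1,0],0],[[0,1,0],0],[[0,1,0],0],[[0,1,0],0],[[0,1,0],0],[[0,1,0],0],[[0,1,0],0],[[0,0.8,0],0],[[0,0.4,0],0],[[0,0.1,0],0]]'|head -2
python3 -m handwheel '[[[0,0,0],0],[[0,0,0],0],[[0,0,0],0]]'
```

```text
clock: 31.0
ee_pos: [0.4396, -0.0694, 0.1977]
clock: 31.83
ee_pos: [0.4224, 0.1801, 0.1978]
clock: 32.67
ee_pos: [0.4229, 0.3877, 0.1972]
clock: 32.92
ee_pos: [0.4239, 0.3858, 0.1989]
eef_rot: [[-1.0, -0.002, -0.0], [-0.002, 1.0, -0.0], [0.0, -0.0, -1.0]]
wrist_force: [-0.2, 0.1, -0.5]
finger_gap: 0.264
grasp_force: 58.9
```

```bash

python3 -m handwheel '[[[0,0.06,-0.6],0],[[0,0,-0.9],0],[[0,0,-0.9],0],[[0,0,-0.9],0],[[0,0,-0.9],0],[[0,0,-0.9],0],[[0,0,-0.8],0],[[0,0,-0.5],0],[[0,0,-0.2],0],[[0,0,-0.1],0]]'|head -2
python3 -m handwheel '[[[0,0,-0.1],0],[[0,0,-0.08],0],[[0,0,-0.06],0],[[0,0,0],0],[[0,0,0],0]]'
```

```text
clock: 33.75
ee_pos: [0.4239, 0.3874, 0.0309]
clock: 34.17
ee_pos: [0.4241, 0.3886, 0.0257]
eef_rot: [[-1.0, -0.003, 0.0], [-0.003, 1.0, 0.001], [-0.0, 0.001, -1.0]]
wrist_force: [-0.4, -0.3, -0.9]
finger_gap: 0.272
grasp_force: 58.9
```

```bash

python3 -m handwheel '[[[0,0,-0.05],0],[[0,0,0],0],[[0,0,0],0]]'|head -4
python3 -m handwheel '[[[0,0,0],0],[[0,0,0],0],[[0,0,0],0],[[0,0,0],0],[[0,0,0],0]]' -1
python3 -m handwheel '[[[0,0,0.5],0],[[0,0,0.9],0],[[0,0,0.9],0],[[0,0,0.9],0],[[0,0,0.9],0],[[0,0,0.9],0],[[0,-0.5,0.9],0],[[0,-1,0.9],0],[[0,-1,0],-0.3],[[0,-1,0],-0.3]]'|head -2
python3 -m handwheel '[[[0,-1,0],-0.3],[[0,-1,0],-0.3],[[0,-1,0],-0.3],[[0,-0.6,0],0],[[0,0,0],0],[[0,0,0],0]]'|head -3
python3 - <<'E'
from h import *
for c in("top","scene"):
    im,d=viewer.grab_frame(c); 
    for n in("plunger","plunger_pad","glass_beaker"):
        for r in models.spot_point(c,n)[:2]: print(c,n,np.round(r["at"],4),round(r["confidence"],2))
    if c=="top": cv2.imwrite("pics/t6.png",cv2.resize(im[150:270,150:390],(800,400)))
    else: cv2.imwrite("pics/s6.png",cv2.resize(im[180:290,150:390],(800,366)))
E
```

```text
clock: 34.42
ee_pos: [0.4241, 0.3886, 0.0243]
eef_rot: [[-1.0, -0.003, 0.0], [-0.003, 1.0, 0.001], [-0.0, 0.001, -1.0]]
wrist_force: [-0.5, 0.2, 0.2]
clock: 34.83
ee_pos: [0.424, 0.3884, 0.0241]
eef_rot: [[-1.0, -0.003, 0.0], [-0.003, 1.0, 0.0], [-0.0, 0.0, -1.0]]
wrist_force: [0.4, 0.3, -0.7]
finger_gap: 0.953
grasp_force: 0.0
clock: 35.67
ee_pos: [0.4244, 0.3006, 0.1957]
clock: 36.17
ee_pos: [0.4241, 0.2105, 0.1943]
eef_rot: [[-0.992, 0.128, 0.001], [0.128, 0.992, 0.001], [-0.0, 0.001, -1.0]]
top glass_beaker [ 0.5086  0.528  -0.003 ] 0.49
scene plunger [0.4263 0.3921 0.0027] 0.61
scene plunger_pad [ 0.4223  0.3881 -0.0014] 0.55
scene glass_beaker [0.5099 0.5304 0.0016] 0.63
```

View pics/t6.png

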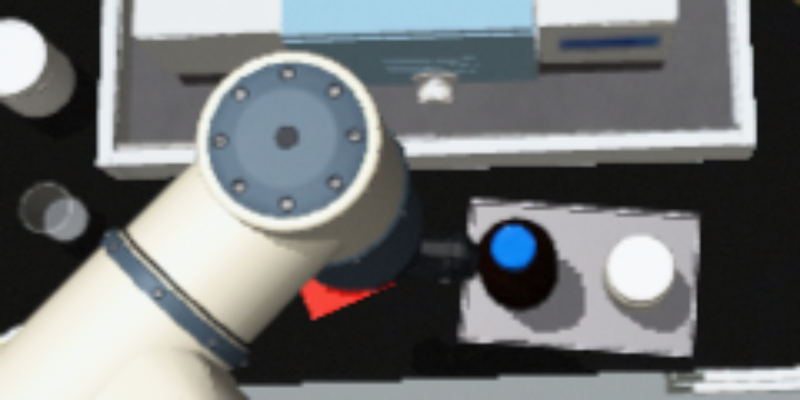

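```bash

python3 -m handwheel '[[[0.2,-0.8,0],0],[[0.2,-1,0],0],[[0.2,-1,0],0],[[0.2,-0.8,0],0],[[0,-0.29,0],0],[[0,0,0],0],[[0,0,0],0]]'|head -3
python3 - <<'E'
from h import *
im,d=viewer.grab_frame("top");cv2.imwrite("pics/t7.png",cv2.resize(im[150:270,150:390],(800,400)))
v,u=np.mgrid[:400,:640]; X,Y,Z=world("top",u.ravel(),v.ravel(),d.ravel()).reshape(3,400,640)
m=(d>0)&(np.hypot(X-.4235,Y-.388)<.03)&(Z>.06)&(Z<.075);print("plunger top",m.sum(),X[m].mean(),Y[m].mean())
E
```

```text
clock: 37.15
ee_pos: [0.444, 0.1138, 0.194]
eef_rot: [[-0.992, 0.128, 0.0], [0.128, 0.992, 0.0], [-0.0, 0.0, -1.0]]
plunger top 0 nan nan<stdin>:4: RuntimeWarning: Mean of empty slice.
  ret = ret.dtype.type(ret / rcount)
```

View pics/t7.png

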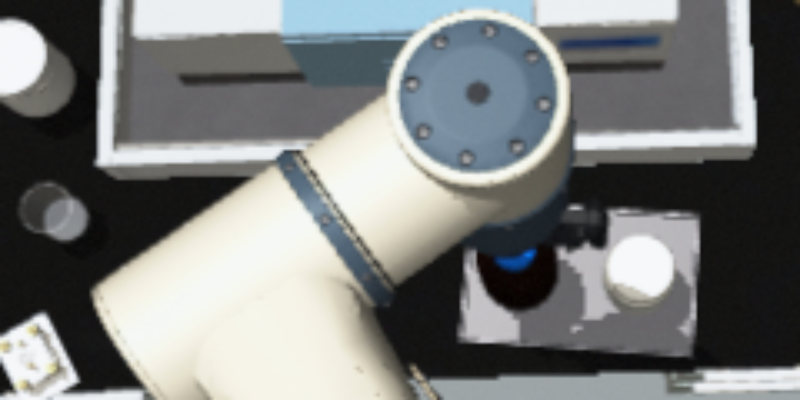

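The arm hides the pads in this view; the bottle (517,265) and jar (640,268) stand fine. I'll step further right, check the plunger, and then start with the jar.

```bash

python3 -m handwheel '[[[0,-0.8,0],0],[[0,-1,0],0],[[0,-1,0],0],[[0,-1,0],0],[[0,-1,0],0],[[0,-1,0],0],[[0,-1,0],0],[[0,-0.9,0],0],[[0,0,0],0],[[0,0,0],0]]'|head -2
python3 - <<'E'
from h import *
im,d=viewer.grab_frame("top");cv2.imwrite("pics/t8.png",cv2.resize(im[150:270,150:390],(800,400)))
v,u=np.mgrid[:400,:640]; X,Y,Z=world("top",u.ravel(),v.ravel(),d.ravel()).reshape(3,400,640)
m=(d>0)&(np.hypot(X-.4235,Y-.388)<.04)&(Z>.055)&(Z<.08);print("plunger top",m.sum(),X[m].mean(),Y[m].mean())
E
```

```text
clock: 38.03
ee_pos: [0.4442, -0.0789, 0.1939]
plunger top 22 0.4244864238178419 0.38610415457120123
```

View pics/t8.png

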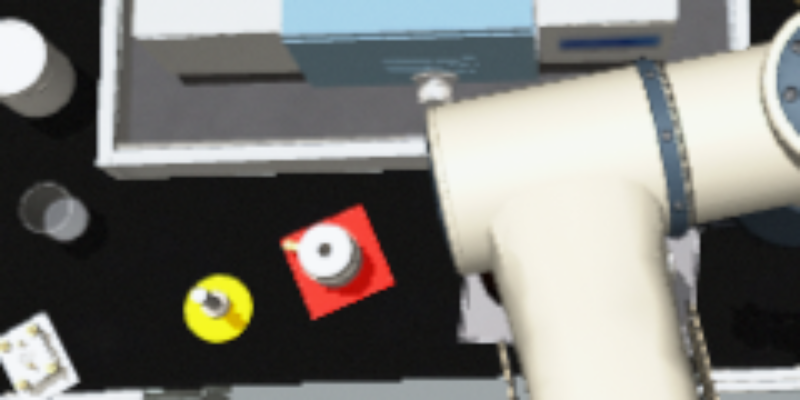

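Plunger stands on the yellow pad (215,303) and the die on the red (325,255). Fetching the jar.

```bash

python3 -m handwheel '[[[-0.1,0.6,0],0],[[-0.1,1,0],0],[[-0.1,1,0],0],[[-0.1,0.8,-0.4],0],[[-0.03,0.1,-0.8],0],[[0,0,-0.5],0],[[0,0,0],0],[[0,0,0],0]]'|head -3
```

```text
clock: 38.75
ee_pos: [0.433, 0.0094, 0.1515]
eef_rot: [[-0.992, 0.126, -0.001], [0.126, 0.992, -0.001], [0.001, -0.001, -1.0]]
```

```bash

python3 -m handwheel '[[[0.02,-0.02,-0.6],0],[[0,0,-0.9],0],[[0,0,-0.9],0],[[0,0,-0.9],0],[[0,0,-0.7],0],[[0,0,-0.5],0],[[0,0,-0.25],0],[[0,0,0],0],[[0,0,0],0]]'|head -3
python3 -m handwheel '[[[0,0,0],0],[[0,0,0],0],[[0,0,0],0],[[0,0,0],0],[[0,0,0],0],[[0,0,0],0],[[0,0,0],0]]' 1
python3 -m handwheel '[[[0,0,0.4],0],[[0,0,0.8],0],[[0,0,0.8],0],[[0,0,0.8],0],[[0,0,0],0],[[0,0,0],0]]'
```

```text
clock: 39.5
ee_pos: [0.4342, 0.0083, 0.0334]
eef_rot: [[-0.992, 0.128, 0.001], [0.128, 0.992, -0.0], [-0.001, 0.0, -1.0]]
clock: 40.08
ee_pos: [0.4348, 0.0085, 0.0339]
eef_rot: [[-0.992, 0.127, 0.003], [0.127, 0.992, 0.001], [-0.002, 0.001, -1.0]]
wrist_force: [-0.4, 1.3, 6.0]
finger_gap: 0.709
grasp_force: 64.9
clock: 40.58
ee_pos: [0.4342, 0.0085, 0.1035]
eef_rot: [[-0.992, 0.128, 0.002], [0.128, 0.992, 0.001], [-0.002, 0.002, -1.0]]
wrist_force: [-0.9, 0.4, -1.5]
finger_gap: 0.707
grasp_force: 65.3
```

```bash

python3 -m handwheel '[[[0,-0.4,0],0],[[-0.05,-0.7,0],0],[[-0.05,-0.9,0],0],[[-0.05,-0.9,0],0],[[-0.05,-0.9,0],0],[[-0.05,-0.9,0],0],[[-0.05,-0.9,0],0],[[-0.05,-0.9,0],0],[[-0.05,-0.9,0],0],[[-0.05,-0.9,0],0]]'|head -2
python3 -m handwheel '[[[-0.05,-0.9,0],0],[[-0.05,-0.9,0],0],[[0,-0.9,0],0],[[0,-0.9,0],0],[[0,-0.9,0],0],[[0,-0.9,0],0],[[0,-0.9,0],0],[[0,-0.6,0],0],[[0,-0.4,0],0],[[0,-0.1,0],0]]'|head -2
python3 -m handwheel '[[[0,0,0],0],[[0,0,0],0],[[0,0,0],0]]'
```

```text
clock: 41.42
ee_pos: [0.421, -0.2007, 0.1014]
clock: 42.25
ee_pos: [0.4188, -0.3855, 0.1012]
clock: 42.5
ee_pos: [0.4199, -0.3835, 0.1027]
eef_rot: [[-0.992, 0.127, -0.0], [0.127, 0.992, 0.0], [0.0, 0.0, -1.0]]
wrist_force: [0.2, -0.3, -2.0]
finger_gap: 0.711
grasp_force: 65.4
```

```bash

python3 -m handwheel '[[[0.04,-0.06,-0.5],0],[[0,0,-0.7],0],[[0,0,-0.6],0],[[0,0,-0.4],0],[[0,0,-0.2],0],[[0,0,-0.15],0],[[0,0,-0.06],0],[[0,0,-0.04],0],[[0,0,0],0],[[0,0,0],0]]'
```

```text
clock: 43.33
ee_pos: [0.4213, -0.3861, 0.0371]
eef_rot: [[-0.992, 0.128, 0.001], [0.128, 0.992, -0.001], [-0.001, -0.0, -1.0]]
wrist_force: [0.1, 0.2, -1.7]
finger_gap: 0.71
grasp_force: 65.4
```

```bash

python3 -m handwheel '[[[0,0.02,-0.04],0],[[0,0,0],0],[[0,0,0],0]]'|head -4
python3 -m handwheel '[[[0,0,0],0],[[0,0,0],0],[[0,0,0],0],[[0,0,0],0],[[0,0,0],0]]' -1
python3 -m handwheel '[[[0,0,0.5],0],[[0,0,0.9],0],[[0,0,0.9],0],[[0,0,0.9],0],[[0,0.3,0.9],0],[[0,0.7,0.9],0],[[0,1,0.9],0],[[0,1,0.4],0],[[0,1,0],0],[[0.1,1,0],0]]'|head -2
python3 -m handwheel '[[[0.1,1,0],0],[[0.1,1,0],0],[[0.1,1,0],0],[[0.1,1,0],0],[[0.1,1,0],0],[[0.1,1,0],0],[[0.1,1,0],0],[[0.1,1,0],0],[[0.1,1,0],0],[[0,1,0],0]]'|head -2
python3 -m handwheel '[[[0,1,0],0],[[0,1,0],0],[[0,1,0],0],[[0,1,0],0],[[0,0.6,0],0],[[0,0.3,0],0],[[0,0,0],0],[[0,0,0],0]]'|head -2
python3 - <<'E'
from h import *
im,d=viewer.grab_frame("top")
v,u=np.mgrid[:400,:640]; X,Y,Z=world("top",u.ravel(),v.ravel(),d.ravel()).reshape(3,400,640)
m=(d>0)&(np.hypot(X-.42,Y+.387)<.05)&(Z>.075)&(Z<.095);p=np.stack([X[m],Y[m]],1).astype(np.float32);print("jar top",m.sum(),cv2.minEnclosingCircle(p))
E
```

```text
clock: 43.58
ee_pos: [0.4213, -0.3857, 0.036]
eef_rot: [[-0.992, 0.128, 0.001], [0.128, 0.992, -0.001], [-0.001, -0.001, -1.0]]
wrist_force: [1.4, -0.7, 0.6]
clock: 44.0
ee_pos: [0.421, -0.3854, 0.0356]
eef_rot: [[-0.992, 0.128, 0.0], [0.128, 0.992, -0.0], [-0.0, -0.0, -1.0]]
wrist_force: [0.4, 0.4, -0.1]
finger_gap: 1.0
grasp_force: 0.0
clock: 44.83
ee_pos: [0.4235, -0.2595, 0.1941]
clock: 45.67
ee_pos: [0.446, -0.0091, 0.1931]
clock: 46.33
ee_pos: [0.4459, 0.1118, 0.193]
jar top 338 ((0.4213634133338928, -0.38525092601776123), 0.029584266245365143)
```

```bash

python3 -m handwheel '[[[-0.06,0.06,-0.5],0],[[0,0,-0.7],0],[[0,0,-0.7],0],[[0,0,-0.5],0],[[0,0,-0.3],0],[[0,0,-0.2],0],[[0,0,0],0],[[0,0,0],0]]'|head -3
python3 -m handwheel '[[[0,0,0],0],[[0,0,0],0],[[0,0,0],0],[[0,0,0],0],[[0,0,0],0],[[0,0,0],0],[[0,0,0],0],[[0,0,0],0]]' 1
python3 -m handwheel '[[[0,0,0.4],0],[[0,0,0.8],0],[[0,0,0.8],0],[[0,0,0.8],0],[[0,0,0],0],[[0,0,0],0]]'
```

```text
clock: 47.05
ee_pos: [0.4449, 0.1133, 0.1211]
eef_rot: [[-0.992, 0.128, 0.001], [0.128, 0.992, 0.0], [-0.001, 0.0, -1.0]]
clock: 47.72
ee_pos: [0.445, 0.1139, 0.1211]
eef_rot: [[-0.992, 0.127, 0.001], [0.127, 0.992, 0.001], [-0.001, 0.001, -1.0]]
wrist_force: [-0.0, 0.9, 5.0]
finger_gap: 0.41
grasp_force: 59.7
clock: 48.22
ee_pos: [0.4441, 0.1137, 0.1902]
eef_rot: [[-0.992, 0.128, -0.0], [0.128, 0.992, 0.001], [0.001, 0.001, -1.0]]
wrist_force: [-1.2, -0.5, -3.2]
finger_gap: 0.407
grasp_force: 60.5
```

```bash

python3 -m handwheel '[[[0,-0.4,0],0],[[-0.04,-0.7,0],0],[[-0.04,-0.9,0],0],[[-0.04,-0.9,0],0],[[-0.04,-0.9,0],0],[[-0.04,-0.9,0],0],[[-0.04,-0.9,0],0],[[-0.04,-0.9,0],0],[[-0.04,-0.9,0],0],[[0,-0.9,0],0]]'|head -2
python3 -m handwheel '[[[0,-0.9,0],0],[[0,-0.9,0],0],[[0,-0.9,0],0],[[0,-0.9,0],0],[[0,-0.9,0],0],[[0,-0.9,0],0],[[0,-0.9,0],0],[[0,-0.7,0],0],[[0,-0.4,0],0],[[0,-0.1,0],0]]'|head -2
python3 -m handwheel '[[[0,0,0],0],[[0,0,0],0],[[0,0,0],0]]'
```

```text
clock: 49.05
ee_pos: [0.4347, -0.0953, 0.1887]
clock: 49.88
ee_pos: [0.4352, -0.2826, 0.1886]
clock: 50.13
ee_pos: [0.4363, -0.2806, 0.1903]
eef_rot: [[-0.992, 0.127, -0.0], [0.127, 0.992, 0.001], [0.001, 0.0, -1.0]]
wrist_force: [-0.3, 0.1, -1.7]
finger_gap: 0.406
grasp_force: 60.4
```

Lower to ≈0.1235.

```bash

python3 -m handwheel '[[[-0.04,-0.02,-0.5],0],[[0,0,-0.7],0],[[0,0,-0.6],0],[[0,0,-0.4],0],[[0,0,-0.2],0],[[0,0,-0.15],0],[[0,0,-0.06],0],[[0,0,-0.04],0],[[0,0,0],0],[[0,0,0],0]]'
```

```text
clock: 50.97
ee_pos: [0.4358, -0.2821, 0.1249]
eef_rot: [[-0.992, 0.128, 0.001], [0.128, 0.992, -0.0], [-0.001, -0.0, -1.0]]
wrist_force: [0.1, -0.2, -3.2]
finger_gap: 0.402
grasp_force: 60.6
```

```bash

python3 -m handwheel '[[[0,0.02,-0.05],0],[[0,0,-0.03],0],[[0,0,0],0],[[0,0,0],0]]'|head -4
python3 -m handwheel '[[[0,0,0],0],[[0,0,0],0],[[0,0,0],0],[[0,0,0],0],[[0,0,0],0]]' -1
python3 -m handwheel '[[[0,0,0.5],0],[[0,0,0.9],0],[[0,0,0.9],0],[[0,0,0.9],0],[[0,0.7,0],0],[[0,1,0],0],[[0,1,0],0],[[0,1,0],0],[[0,1,0],0],[[0,1,0],0]]'|head -2
python3 -m handwheel '[[[0,0.8,0],0],[[0,0.4,0],0],[[0,0,0],0],[[0,0,0],0]]'|head -2
python3 - <<'E'
from h import *
for c in("top","scene"):
    im,d=viewer.grab_frame(c); 
    for n in("amber_bottle","powder_jar","die_axis","plunger"):
        for r in models.spot_point(c,n)[:2]: print(c,n,np.round(r["at"],4),round(r["confidence"],2))
    if c=="top": cv2.imwrite("pics/t9.png",cv2.resize(im[130:290,140:540],(800,320)))
E
```

```text
clock: 51.3
ee_pos: [0.436, -0.2816, 0.1232]
eef_rot: [[-0.992, 0.127, 0.002], [0.127, 0.992, -0.001], [-0.002, -0.001, -1.0]]
wrist_force: [0.6, 2.4, 3.2]
clock: 51.72
ee_pos: [0.4354, -0.2815, 0.1222]
eef_rot: [[-0.992, 0.128, -0.0], [0.128, 0.992, -0.0], [0.0, -0.0, -1.0]]
wrist_force: [-0.8, 0.3, 0.7]
finger_gap: 0.996
grasp_force: 0.0
clock: 52.55
ee_pos: [0.4353, -0.1378, 0.2023]
clock: 52.88
ee_pos: [0.4355, -0.1089, 0.2024]
top amber_bottle [ 0.4379 -0.2798  0.0065] 0.65
top powder_jar [ 0.6617 -0.3454 -0.0007] 0.8
top powder_jar [ 0.4214 -0.3841  0.0039] 0.75
top die_axis [0.461  0.2851 0.0054] 0.8
top plunger [0.4251 0.3882 0.003 ] 0.52
scene amber_bottle [ 0.4346 -0.2829  0.0036] 0.66
scene powder_jar [ 0.4162 -0.3859  0.0012] 0.97
scene powder_jar [ 0.6597 -0.3439  0.0027] 0.9
scene die_axis [0.4643 0.2794 0.0053] 0.84
scene plunger [0.4243 0.3921 0.0034] 0.64
```

View pics/t9.png

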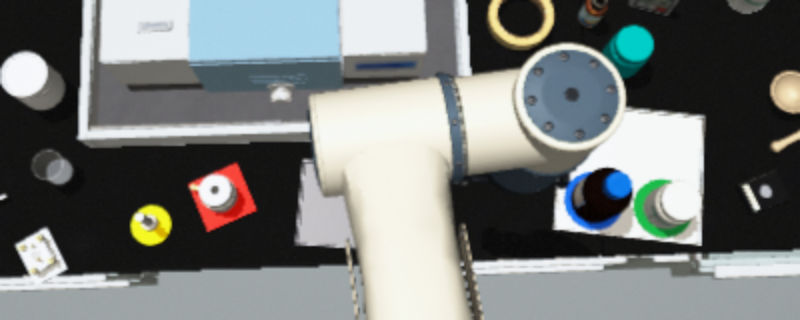

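Everything stands in its place: bottle on blue (600,195), jar on green (668,205), die on red (220,192), plunger on yellow (150,222), with the beaker unmoved at (52,168). All estimates are within a few mm of the centres, so I'm handing in.

```bash
python3 -c "from rig import bot; print(bot.job_done())"
```

```text
the job is handed in; nothing more can be done
None
```

The job is handed in at about 53 s of the 125 s. By the last camera check, die barrel, plunger, bottle and jar stand upright and released within about 6 mm of their places' centres, and the beaker is where it was; no verdict was returned.

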